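Unbar the tube rack and fetch the fat tube

ROBOT

A 6-joint arm with a two-finger parallel gripper is mounted at the origin on a cart in front of the work surface, level with it; the furniture and walls round the work are solid. World frame = base frame: x ahead of the robot, y to its left, z up, the work surface at z = 0. Lengths are in m, angles in rad, forces in N, time in s.
With the tool pointing down it reaches from about 0.25 to 0.775 m from the base axis. Payload 4 kg.
Tool frame: the origin (TCP) lies on the centre line of the jaws, within the pads' length; the fingertips stand 17 mm ahead of it and the grasp point (between the pads) lies 2 mm behind it; z points along the fingers, y is the line along which they close (so a half turn about z gives the same grasp; the last joint's range is limited). The gripper opens to 94 mm and grips with 3 to 60 N. Pads are 16 mm wide; open, the fingers measure 119 mm over their backs; the gripper's body (75 mm by 177 mm) begins 78 mm behind the grasp point.
Start: joints at [1.128, 0.087, 1.371, -0, 1.684, -0.103], TCP at [0.183, 0.519, 0.223] pointing down, gripper open.
Joint ranges: [-3.1, 3.1], [-0.76, 2.03], [0.27, 2.55], [-1.08, 4.22], [0.17, 2.65], [-2.57, 2.57]. Speed limits (rad/s): [2.79, 2.79, 3.14, 3.14, 3.14, 3.14].

INTERFACE

Orientations are given as [roll, pitch, yaw] about the fixed x, y, z axes, in that order (R = Rz(yaw) Ry(pitch) Rx(roll)).
In Python, from bench import robot gives the robot as it stands.
- The arm moves only by the tool servo_tool, never from a script. Its argument "plan" is a list of rows, each a list of 7 numbers: the shift along the tool's x, y, z normalised to -1 to 1, where 1 is 0.1 m, then the turn, a rotation vector about the tool's x, y, z normalised to -1 to 1, where 1 is pi/2 rad, then the finger opening in mm, from 0 to 94. In form: [[x, y, z, ax, ay, az, gripper], ...]. A call has 1 to 12 rows; each row is the pose to reach, as a shift and turn from the pose commanded when the call began, along the tool's axes at that moment; what a row does not reach only later rows make up. A row lasts 1/12 s, in which the tool goes at most 41.7 mm and 7.16 degrees, less where a joint would pass 70% of its speed; a pose out of reach is approached as far as the arm can. A call with a number of a shift or a turn outside -1 to 1 is refused whole. A call with a gripper value outside its range is refused whole. The fingers move at their own pace and stop on an object; the grip force is fixed at half the most. Time passes only in rows, so rows that repeat a pose let the fingers close. It gives the time, the measured TCP pose, the force, the opening and the grip force at its end, in the units of the state.
- robot.get_obs(): the state, without advancing time (a new reading comes with each control period).
- robot.snapshot(name): name is "scene" or "top" or "wrist"; returns the picture (480x640x3 uint8, red, green, blue); there is no depth.
- robot.camera_params(name): a dict with "camera_matrix" (3x3 intrinsics, pixels), "distortion" ([k1, k2, p1, p2, k3] as OpenCV has them; the pictures are not rectified), "rvec" (rotation vector, rad) and "tvec" (3), from world to camera coordinates, as OpenCV has them; the wrist camera has in their place "tool_from_camera" (4x4, takes a point from camera to tool coordinates, whose origin is the TCP and whose axes are the flange's). Camera axes: x right, y down, z forward; pixel columns grow to the right and rows downward; lengths in m; the calibration is good to about 2 mm. A picture is of the moment at which its call begins: read the wrist's pose just before it. camera_params takes no time and is no camera call.
- robot.close_job(): hands the job in; it is judged then, once.
Trained networks look in the newest picture that a camera, given by its name, has taken for a name from the list of things; names that differ only in an ending like _2 or _b are one class to them, and where a whole thing is asked for, a point or a joint stands for the part that bears it (a point fixed in the world has none). Each returns a list of dicts, best first, with "conf" (0 to 1); they miss things now and then, are a little off and sometimes report something else, mostly with a low value. They report only what shows in the picture. A call takes as long as a camera call. They do not tell look-alikes from the thing itself.
- robot.find_in(thing, camera): "extent" ([centre column, centre row, width, height] in pixels, round what is visible of it).
The state is a dict: "time": time; "joint_positions": joint angles; "qvel": joint speeds; "joint_torque": joint torques, N m; "tool_pos": TCP position; "ee_rot": TCP orientation; "wrist_force": force on the tool from outside, world axes, zero at the start; "wrist_torque": the same for the moment, N m; "width": finger opening in m; "finger_force": force on a finger pad.
Only numpy, scipy, OpenCV 4.12 (cv2) and the standard library are available. Lean on these libraries where they do the work, as an engineer would, in place of code of your own. Each camera call takes 0.05 s, during which the arm holds its last target. There are 200 camera calls.

TASK

First lift the retaining bar straight up out of its two open brackets on the tube rack and lay it flat on the floor of the steel tray, grip upward. Then take the fat tube out of the rack and stand it upright on the tray's floor beside the bar. Leave the slim tube standing in the rack.

Things in the scene. Friction and masses are not known exactly. Their poses are not given: they have to be found in the camera images.
- bar_grip (a point): retaining bar, point at the centre of its upright black grip (16 wide x, 46 long y, 44 tall; all sizes mm), 32 above the bar's flat underside. Aluminium strip 22 x 204 (y) x 8, two shoulders 34 wide; z up. Lies loose over the tubes in two open-topped U brackets of a fixed grey rack, underside 138 above the worktop; the prongs rise 17 above its underside: lift 25 or more before moving sideways. 0.16 kg
- fat_tube_center (a point): fat screw-cap tube, point half-way up; 114 tall, body 28 and cap 34 in diameter, cap 12 tall with its middle 51 above this point; grip the cap. z up along the tube, flat foot 57 below the point. Stands loose in a 33 wide, 30 deep well in one of the rack's three inserts (54 apart along the bar; which one varies), foot 20 above the worktop, top 4 under the bar. 0.06 kg (mm)
- slim_tube_center (a point): slim screw-cap tube, point half-way up; 100 tall, body 16, cap 21 in diameter. Stands in another insert of the same rack (the third is empty) and stays there (mm)
- tray: shallow open steel tray fixed on the worktop, 176 wide (x), 260 long (y), 22 high, walls 4. Origin at the centre of its underside, top of its floor 4 above that (mm)
There are look-alikes about, which are no part of the job. Leave any blue or purple look-alike of the part that bears fat_tube_center alone.

How it is judged:
On the way:
1. the bar lies flat on the tray's floor, grip upward, let go, while the fat tube still stands in the rack (x of bar_grip in the frame of tray between -0.075 and 0.075 m and y of bar_grip in the frame of tray between -0.075 and 0.075 m and z of bar_grip in the frame of tray below 0.042 m and angle between bar_grip's own z axis and vertical below 0.175 rad and contact force between the fingers and bar below 0.1 N and distance of fat_tube_center from where it was at the start of the episode below 0.02 m), for 0.2 s.
At the end, for the whole second after the job is handed in: The bar lies flat on the tray's floor, not on its rim (grip centre under 42 mm above the tray's underside), grip up; the fat tube stands on the tray's floor, cap up, not on the bar or rim; both within 10 degrees of upright. The slim tube stands in the rack within 20 mm of where it was (x of bar_grip in the frame of tray between -0.075 and 0.075 m and y of bar_grip in the frame of tray between -0.075 and 0.075 m and z of bar_grip in the frame of tray below 0.042 m and angle between each of bar_grip, fat_tube_center, slim_tube_center's own z axis and vertical below 0.175 rad and x of fat_tube_center in the frame of tray between -0.075 and 0.075 m and y of fat_tube_center in the frame of tray between -0.117 and 0.117 m and z of fat_tube_center in the frame of tray below 0.066 m and distance of slim_tube_center from where it was at the start of the episode below 0.02 m); the robot touches nothing.
It also fails if it takes over 64 s, if anything falls off the work surface, if the arm or the gripper's body presses on something with over 40 N, if the wrist force passes 120 N, or if a joint passes its speed limit or range.

## Working session

There is one attempt and no reset: what is moved stays moved. The work goes in short steps, Python scripts to look and compute and a tool call to move; the robot and the scene stay as the last step left them, time stands still between calls to the robot, and variables do not carry over. Pictures are saved under pics/ and viewed, at most 10 in all, crops included, and the job is handed in when it is done.

Besides the shell and the picture viewer there is one more tool, called after "Call:" as name(argument=value, ...), one argument or row to a line, values as JSON. servo_tool: Moves the arm, as the interface text tells. Scaled input: -1 to 1 covers 0.1 m each way for a shift and pi/2 rad each way for a turn. Its arguments: {"type":"object","properties":{"plan":{"type":"array","items":{"type":"array","items":{"type":"number"}}}},"required":["plan"]}

```bash
mkdir -p pics
python3 - <<'E'
from bench import robot
import cv2
o=robot.get_obs(); print(o['time'],o['tool_pos'],o['ee_rot'],o['width'])
for c in ("scene","top"):
    im=robot.snapshot(c); cv2.imwrite(f"pics/{c}0.png",im[:,:,::-1])
    p=robot.camera_params(c); print(c,p)
    for t in ("bar_grip","fat_tube_center","slim_tube_center","tray"):
        print(t,[(round(d['conf'],2),[round(v) for v in d['extent']]) for d in robot.find_in(t,c)])
print(robot.camera_params("wrist"))
E
```

```text
0.0 [0.18310546 0.51808356 0.22131378] [-3.13938975e+00 -2.04457836e-04  2.80178511e+00] 0.09362289918629833
scene {'camera_matrix': array([[514.53556389,   0.        , 321.36291181],
       [  0.        , 514.53556389, 237.54072734],
       [  0.        ,   0.        ,   1.        ]]), 'distortion': array([-0.1119477,  0.       ,  0.       ,  0.       ,  0.       ]), 'rvec': array([ 1.91680399, -1.10726034,  0.5899273 ]), 'tvec': array([-0.22235881,  0.32166201,  0.64586395])}
bar_grip [(0.87, [292, 199, 86, 52])]
fat_tube_center [(0.9, [196, 219, 20, 54]), (0.67, [268, 215, 21, 41]), (0.66, [174, 251, 20, 56])]
slim_tube_center [(0.6, [309, 238, 13, 36])]
tray [(0.84, [465, 304, 161, 100])]
top {'camera_matrix': array([[619.2265492 ,   0.        , 316.85095962],
       [  0.        , 619.2265492 , 245.71276974],
       [  0.        ,   0.        ,   1.        ]]), 'distortion': array([-0.01660016,  0.        ,  0.        ,  0.        ,  0.        ]), 'rvec': array([ 2.15964556, -2.11645371,  0.16678443]), 'tvec': array([-0.00138411,  0.46502571,  1.26003722])}
bar_grip [(0.77, [265, 218, 99, 30])]
fat_tube_center [(0.74, [168, 242, 31, 21]), (0.64, [242, 224, 17, 6]), (0.57, [182, 294, 23, 20])]
slim_tube_center [(0.62, [295, 235, 5, 6])]
tray [(0.78, [434, 209, 129, 98])]
{'camera_matrix': array([[405.16036668,   0.        , 313.02794119],
       [  0.        , 405.16036668, 249.94166534],
       [  0.        ,   0.        ,   1.        ]]), 'distortion': array([-0.00204604,  0.        ,  0.        ,  0.        ,  0.        ]), 'tool_from_camera': array([[-1.47092975e-03, -9.65610826e-01, -2.59987631e-01,
         7.61560587e-02],
       [ 9.99998829e-01, -1.31046953e-03, -7.90516315e-04,
        -7.30970085e-04],
       [ 4.22625245e-04, -2.59988489e-01,  9.65611623e-01,
        -1.61790411e-01],
       [ 0.00000000e+00,  0.00000000e+00,  0.00000000e+00,
         1.00000000e+00]])}
```

View pics/scene0.png

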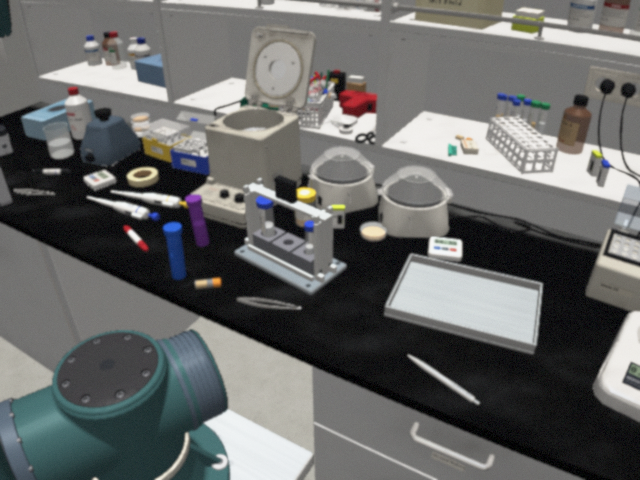

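View pics/top0.png

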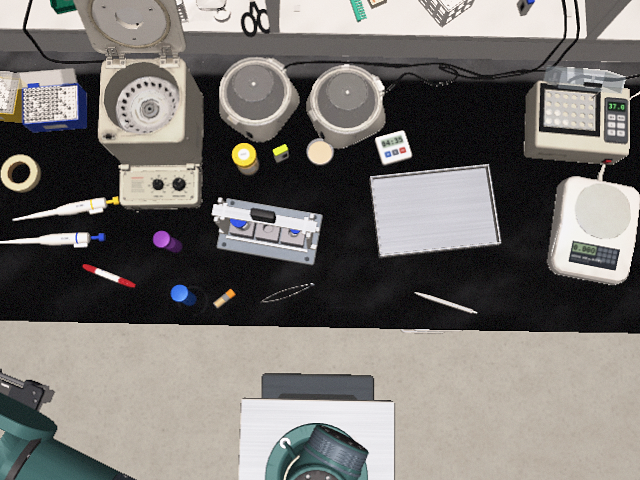

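The scene view shows the rack at about (290,240): the bar with its black grip at (287,188), the fat tube's blue cap at (265,203) in the left insert, and the slim tube at (309,228) in the right insert. The tray is at (465,304). The free-standing blue (175,250) and purple (197,220) tubes are look-alikes. In the top view the grip top is at (263,215), the bar runs from about (217,204) to (319,221), and the tray is at (434,210).

```bash
cat > h.py <<'E'
from bench import robot
import numpy as np, cv2
from scipy.spatial.transform import Rotation as R
def ray(cam,uv,obs=None):
    p=robot.camera_params(cam); K=p['camera_matrix']
    n=cv2.undistortPoints(np.array([[uv]],float),K,p['distortion'])[0,0]
    d=np.array([n[0],n[1],1.])
    if cam=='wrist':
        T=p['tool_from_camera']; Rt=R.from_euler('xyz',obs['ee_rot']).as_matrix()
        return obs['tool_pos']+Rt@T[:3,3], Rt@T[:3,:3]@d
    Rc=cv2.Rodrigues(p['rvec'])[0]; return -Rc.T@p['tvec'], Rc.T@d
def at(cam,uv,z,obs=None):
    c,d=ray(cam,uv,obs); return c+d*(z-c[2])/d[2]
def tri(c1,u1,c2,u2):
    a,d=ray(c1,u1); b,e=ray(c2,u2)
    s=np.linalg.lstsq(np.c_[d,-e],b-a,rcond=None)[0]; p,q=a+s[0]*d,b+s[1]*e
    return (p+q)/2,np.linalg.norm(p-q)
def totool(dw,obs):
    "world shift -> tool axes, in units of 0.1 m"
    return R.from_euler('xyz',obs['ee_rot']).inv().apply(dw)/0.1
E
python3 - <<'E'
from h import *
np.set_printoptions(precision=4,suppress=True)
print('grip top',at('top',(263,215),.192))
for uv in ((217,204),(319,221),(215,211),(320,213)): print('bar',uv,at('top',uv,.146))
print('rack base',[at('top',u,.008)[:2] for u in ((222,199),(323,214),(316,265),(215,250))])
t=np.array([at('top',u,.022)[:2] for u in ((370,177),(489,165),(500,243),(379,257))]);print('tray',t,t.mean(0))
print('fatcap',at('top',(238,225),.134),'slim',at('top',(295,233),.12))
print('purple',at('top',(161,240),.11),'blue',at('top',(180,293),.11), 'yellow',at('top',(245,153),.11))
print(tri('scene',(287,188),'top',(263,215)))
E
```

```text
grip top [0.4959 0.1085 0.192 ]
bar (217, 204) [0.5255 0.2027 0.146 ]
bar (319, 221) [0.4959 0.0044 0.146 ]
bar (215, 211) [0.5116 0.2059 0.146 ]
bar (320, 213) [0.5117 0.0028 0.146 ]
rack base [array([0.568 , 0.2159]), array([ 0.5391, -0.0037]), array([0.4279, 0.0091]), array([0.4559, 0.2259])]
tray [[ 0.6197 -0.1035]
 [ 0.6519 -0.3612]
 [ 0.481  -0.3805]
 [ 0.4458 -0.1237]] [ 0.5496 -0.2422]
fatcap [0.4872 0.1619 0.134 ] slim [0.4761 0.0511 0.12  ]
purple [0.4585 0.3165 0.11  ] blue [0.3544 0.273  0.11  ] yellow [0.6404 0.157  0.11  ]
(array([0.5008, 0.1088, 0.1737]), np.float64(0.0036012463350690214))
```

Call:
servo_tool(
  plan=[
    [-1,-0.65,-0.39,0,0,0,94],
    [-1,-0.65,-0.39,0,0,0,94],
    [-1,-0.65,-0.39,0,0,0,94],
    [-1,-0.65,-0.39,0,0,0,94],
  ],
)

```text
time: 0.83
tool_pos: [0.26, 0.4208, 0.2651]
ee_rot: [3.137, 0.005, 2.795]
wrist_force: [0.5, 0.5, 0.2]
width: 0.0936
finger_force: 0.0
```

Call:
servo_tool(
  plan=[
    [-1,-0.65,0,0,0,0,94],
    [-1,-0.65,0,0,0,0,94],
    [-1,-0.65,0,0,0,0,94],
    [-1,-0.65,0,0,0,0,94],
  ],
)

```text
time: 1.17
tool_pos: [0.3315, 0.3256, 0.2615]
ee_rot: [-3.14, 0.003, 2.795]
wrist_force: [0.5, 1.2, -0.2]
width: 0.0937
finger_force: 0.0
```

Call:
servo_tool(
  plan=[
    [-1,-0.65,0,0,0,0,94],
    [-1,-0.65,0,0,0,0,94],
    [-1,-0.65,0,0,0,0,94],
    [-1,-0.65,0,0,0,0,94],
  ],
)

```text
time: 1.5
tool_pos: [0.4039, 0.2312, 0.261]
ee_rot: [-3.14, 0.002, 2.795]
wrist_force: [0.1, 0.8, 0.0]
width: 0.0936
finger_force: 0.0
```

Call:
servo_tool(
  plan=[
    [-1,-0.65,0,0,0,0.4,94],
    [-1,-0.65,0,0,0,0.4,94],
    [-1,-0.65,0,0,0,0.4,94],
    [-1,-0.65,0,0,0,0.4,94],
    [-1,-0.65,0,0,0,0.4,94],
    [-1,-0.65,0,0,0,0.4,94],
  ],
)

```text
time: 2.0
tool_pos: [0.4739, 0.1408, 0.2611]
ee_rot: [-3.141, -0.001, 2.171]
wrist_force: [0.7, -0.5, 0.1]
width: 0.0939
finger_force: 0.0
```

Run:
```python
from h import *
o=robot.get_obs(); print(o['time'],o['tool_pos'],o['ee_rot'],o['joint_positions'])
print(totool(np.array([.497,.1085,.26])-o['tool_pos'],o), 'turn',(o['ee_rot'][2]-1.44)/(np.pi/2))
```

```text
2.0 [0.47390914 0.14081345 0.26109558] [-3.14140109e+00 -1.17045431e-03  2.17085860e+00] [ 1.73416450e-01 -4.11795919e-02  1.42588491e+00  1.00371211e-03
  1.75754599e+00 -4.26459904e-01]
[-0.39708824  0.00809889  0.0104895 ] turn 0.4652790350169138
```

Call:
servo_tool(
  plan=[
    [-0.4,0.01,0,0,0,0.465,94],
    [-0.4,0.01,0,0,0,0.465,94],
    [-0.4,0.01,0,0,0,0.465,94],
    [-0.4,0.01,0,0,0,0.465,94],
    [-0.4,0.01,0,0,0,0.465,94],
    [-0.4,0.01,0,0,0,0.465,94],
    [-0.4,0.01,0,0,0,0.465,94],
    [-0.4,0.01,0,0,0,0.465,94],
    [-0.4,0.01,0,0,0,0.465,94],
  ],
)

```text
time: 2.75
tool_pos: [0.4971, 0.1086, 0.2615]
ee_rot: [3.142, -0.0, 1.448]
wrist_force: [1.0, 0.0, 0.3]
width: 0.094
finger_force: 0.0
```

Run:
```python
from h import *
o=robot.get_obs(); print(o['time'],o['tool_pos'],o['ee_rot'])
im=robot.snapshot('wrist'); cv2.imwrite('pics/w1.png',im[:,:,::-1])
for t in ("bar_grip","fat_tube_center","slim_tube_center"):
    print(t,[(round(d['conf'],2),[round(v) for v in d['extent']]) for d in robot.find_in(t,'wrist')])
```

```text
2.75 [0.49709453 0.10857136 0.26150435] [ 3.14157747e+00 -3.39106552e-04  1.44774698e+00]
bar_grip [(0.91, [324, 234, 56, 282])]
fat_tube_center [(0.97, [251, 11, 32, 22]), (0.92, [300, 173, 17, 45]), (0.59, [109, 44, 96, 68])]
slim_tube_center [(0.55, [302, 310, 2, 12])]
```

View pics/w1.png

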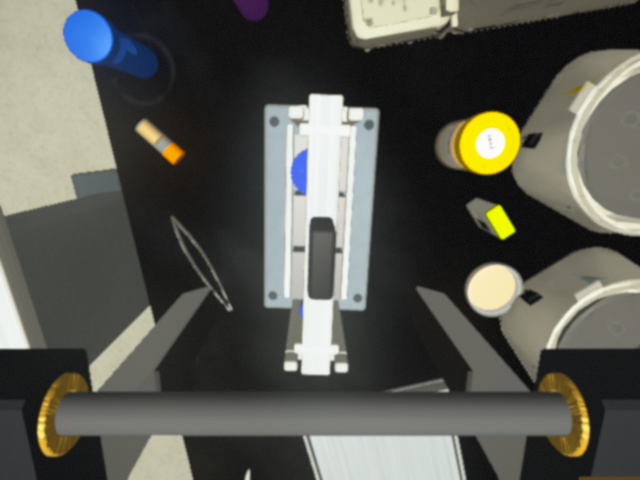

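The wrist view shows the bar along the image column, from (326,95) to (317,374). The grip's top face spans about (310–334, 229–298) and the blue fat cap peeks out at (300,172).

Run:
```python
from h import *
np.set_printoptions(precision=4,suppress=True)
o=robot.get_obs()
im=cv2.imread('pics/w1.png')
g=cv2.cvtColor(im,cv2.COLOR_BGR2GRAY).astype(int)
for v in (225,235,250,270,290): print(v,g[v,300:346].tolist())
print('col',g[210:306,321].tolist())
for uv in ((322,229),(320,298)): print('gripend',at('wrist',uv,.192,o))
print('bar ends',at('wrist',(326,95),.146,o),at('wrist',(316.5,374),.146,o))
print('rackbase',[at('wrist',u,.008,o)[:2] for u in ((265,105),(380,108),(366,310),(264,308))])
```

```text
225 [212, 213, 214, 215, 215, 218, 227, 233, 221, 171, 110, 75, 68, 66, 66, 66, 64, 64, 64, 64, 66, 63, 63, 66, 64, 63, 64, 63, 63, 64, 63, 64, 75, 116, 171, 205, 205, 201, 206, 211, 212, 211, 208, 197, 193, 214]
235 [211, 211, 211, 208, 208, 220, 232, 233, 207, 143, 91, 78, 85, 94, 101, 105, 107, 108, 109, 106, 107, 104, 105, 105, 104, 104, 104, 103, 103, 103, 101, 97, 90, 79, 77, 103, 152, 189, 205, 209, 209, 208, 200, 193, 210, 233]
250 [94, 93, 94, 102, 140, 196, 227, 223, 180, 118, 80, 75, 85, 94, 99, 100, 100, 101, 99, 100, 100, 99, 98, 98, 100, 99, 97, 97, 96, 96, 91, 87, 78, 70, 70, 76, 83, 83, 82, 83, 95, 122, 154, 199, 231, 242]
270 [200, 200, 197, 200, 217, 233, 231, 200, 133, 82, 73, 77, 83, 89, 92, 92, 91, 91, 90, 92, 91, 90, 90, 90, 90, 89, 89, 86, 86, 83, 81, 75, 73, 90, 131, 169, 191, 197, 197, 198, 193, 189, 211, 235, 244, 246]
290 [193, 194, 194, 203, 222, 230, 217, 163, 106, 78, 75, 78, 82, 85, 84, 84, 84, 84, 84, 83, 83, 84, 82, 82, 81, 82, 81, 80, 78, 75, 73, 73, 90, 127, 164, 185, 191, 192, 190, 186, 187, 212, 237, 245, 246, 240]
col [240, 240, 240, 240, 239, 230, 191, 125, 76, 66, 66, 64, 65, 65, 65, 63, 64, 66, 66, 68, 74, 82, 90, 101, 104, 104, 106, 104, 103, 103, 104, 104, 103, 103, 103, 102, 102, 100, 99, 99, 99, 98, 98, 98, 97, 97, 96, 95, 95, 94, 93, 93, 94, 93, 93, 93, 91, 91, 91, 91, 90, 91, 89, 90, 87, 89, 88, 88, 85, 87, 86, 87, 86, 86, 84, 83, 84, 84, 83, 83, 84, 82, 82, 81, 79, 80, 80, 81, 97, 150, 209, 235, 241, 242, 242, 242]
gripend [0.5047 0.1324 0.192 ]
gripend [0.4983 0.0898 0.192 ]
bar ends [0.5177 0.2094 0.146 ] [0.4864 0.0094 0.146 ]
rackbase [array([0.464 , 0.2215]), array([0.5743, 0.2045]), array([ 0.541 , -0.0043]), array([0.4295, 0.0124])]
```

Run:
```python
from h import *
o=robot.get_obs()
print(totool(np.array([.5017,.1103,.170])-o['tool_pos'],o), 'turn',(o['ee_rot'][2]-1.414)/(np.pi/2))
```

```text
[0.02912191 0.04123747 0.91480073] turn 0.019441724754982348
```

Call:
servo_tool(
  plan=[
    [0.03,0.04,0.3,0,0,0.02,94],
    [0.03,0.04,0.6,0,0,0.02,94],
    [0.03,0.04,0.8,0,0,0.02,94],
    [0.03,0.04,0.91,0,0,0.02,94],
    [0.03,0.04,0.91,0,0,0.02,94],
    [0.03,0.04,0.91,0,0,0.02,94],
  ],
)

```text
time: 3.45
tool_pos: [0.5017, 0.1102, 0.1707]
ee_rot: [-3.141, -0.0, 1.412]
wrist_force: [1.3, 0.3, 0.3]
width: 0.0944
finger_force: 0.0
```

Call:
servo_tool(
  plan=[
    [0,0,0,0,0,0,30],
    [0,0,0,0,0,0,10],
    [0,0,0,0,0,0,10],
    [0,0,0,0,0,0,10],
    [0,0,0,0,0,0,10],
    [0,0,0,0,0,0,10],
    [0,0,0,0,0,0,10],
    [0,0,0,0,0,0,10],
  ],
)

```text
time: 4.12
tool_pos: [0.5016, 0.1102, 0.1705]
ee_rot: [3.142, -0.0, 1.412]
wrist_force: [0.3, -0.7, -0.4]
width: 0.0441
finger_force: 0.0
```

Call:
servo_tool(
  plan=[
    [0,0,0,0,0,0,6],
    [0,0,0,0,0,0,6],
    [0,0,0,0,0,0,6],
    [0,0,0,0,0,0,6],
    [0,0,0,0,0,0,6],
    [0,0,0,0,0,0,6],
    [0,0,0,0,0,0,6],
    [0,0,0,0,0,0,6],
  ],
)

```text
time: 4.78
tool_pos: [0.5018, 0.1102, 0.1705]
ee_rot: [3.141, -0.0, 1.412]
wrist_force: [0.2, 0.1, -0.8]
width: 0.0157
finger_force: 30.0
```

Call:
servo_tool(
  plan=[
    [0,0,-0.1,0,0,0,6],
    [0,0,-0.25,0,0,0,6],
    [0,0,-0.4,0,0,0,6],
    [0,0,-0.6,0,0,0,6],
    [0,0,-0.8,0,0,0,6],
    [0,0,-0.8,0,0,0,6],
    [0,0,-0.8,0,0,0,6],
  ],
)

```text
time: 5.37
tool_pos: [0.5021, 0.1103, 0.2517]
ee_rot: [3.139, -0.001, 1.412]
wrist_force: [-0.9, 0.2, -2.1]
width: 0.0158
finger_force: 30.0
```

Call:
servo_tool(
  plan=[
    [-0.15,0.06,0,0,0,0,6],
    [-0.4,0.16,0,0,0,0,6],
    [-0.65,0.26,0,0,0,0,6],
    [-0.85,0.34,0,0,0,0,6],
  ],
)

```text
time: 5.7
tool_pos: [0.521, 0.0196, 0.2481]
ee_rot: [-3.138, 0.001, 1.412]
wrist_force: [1.3, 0.6, -2.1]
width: 0.0157
finger_force: 30.0
```

Call:
servo_tool(
  plan=[
    [-0.3,0.12,0,0,0,0,6],
    [-0.6,0.24,0,0,0,0,6],
    [-0.85,0.34,0,0,0,0,6],
  ],
)

```text
time: 5.95
tool_pos: [0.5411, -0.0702, 0.248]
ee_rot: [-3.138, 0.0, 1.411]
wrist_force: [0.5, -0.3, -1.5]
width: 0.0157
finger_force: 30.0
```

Call:
servo_tool(
  plan=[
    [-0.3,0.12,0,0,0,0,6],
    [-0.6,0.24,0,0,0,0,6],
    [-0.85,0.34,0,0,0,0,6],
  ],
)

```text
time: 6.2
tool_pos: [0.5612, -0.1596, 0.2478]
ee_rot: [-3.137, -0.001, 1.411]
wrist_force: [1.4, 0.6, -2.1]
width: 0.0158
finger_force: 30.0
```

Call:
servo_tool(
  plan=[
    [-0.25,0.1,0,0,0,-0.05,6],
    [-0.45,0.2,0,0,0,-0.1,6],
    [-0.6,0.28,0,0,0,-0.15,6],
    [-0.7,0.32,0,0,0,-0.18,6],
    [-0.75,0.34,0,0,0,-0.18,6],
    [-0.75,0.34,0,0,0,-0.18,6],
    [-0.75,0.34,0,0,0,-0.18,6],
  ],
)

```text
time: 6.78
tool_pos: [0.5832, -0.2366, 0.249]
ee_rot: [-3.14, -0.002, 1.693]
wrist_force: [-0.4, 0.6, -2.7]
width: 0.0158
finger_force: 30.0
```

Run:
```python
from h import *
np.set_printoptions(precision=4,suppress=True)
o=robot.get_obs(); print(o['time'],o['tool_pos'],o['ee_rot'],o['width'],o['finger_force'])
print(totool(np.array([.5843,-.2379,.1])-o['tool_pos'],o), 'turn',(o['ee_rot'][2]-1.693)/(np.pi/2))
im=robot.snapshot('wrist'); t=robot.snapshot('top')
cv2.imwrite('pics/w2.png',np.hstack([cv2.resize(im,(400,300)),cv2.resize(t[120:390,140:540],(400,270)) if 0 else cv2.resize(t,(400,300))])[:,:,::-1]); cv2.imwrite('pics/w2f.png',im[:,:,::-1])
```

```text
6.7833 [ 0.5832 -0.2366  0.249 ] [-3.1396 -0.002   1.6933] 0.015782007451047034 29.99840408563614
[-0.0169  0.0129  1.4904] turn 0.0002173483984485992
```

View pics/w2f.png

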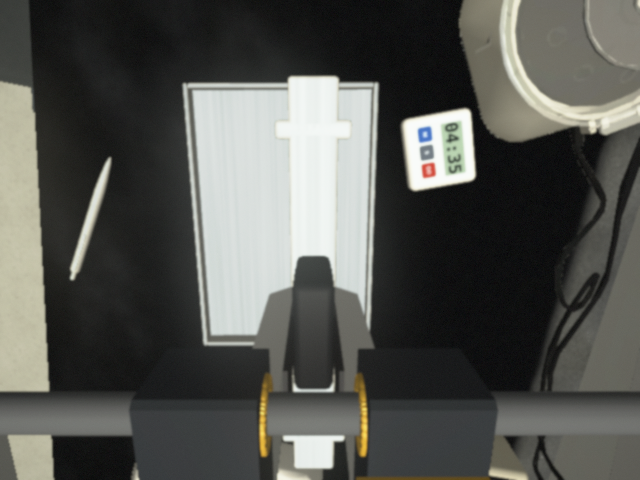

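The wrist view shows the bar held along the tray (columns about 289–339), with the tray's rim corners at (183,84), (379,82) and (204,345).

Run:
```python
from h import *
np.set_printoptions(precision=4,suppress=True)
o=robot.get_obs()
c=np.array([at('wrist',u,.022,o)[:2] for u in ((183,84),(379,82),(204,345))]);print(c)
ctr=(c[1]+c[2])/2; print('ctr',ctr,'len',np.linalg.norm(c[0]-c[1]),np.linalg.norm(c[0]-c[2]),'yaw',np.arctan2(*(c[1]-c[0])[::-1]),np.arctan2(-(c[0]-c[2])[0],(c[0]-c[2])[1]))
print('bar end', at('wrist',(313,75),.225,o))
```

```text
[[ 0.4511 -0.127 ]
 [ 0.6255 -0.1038]
 [ 0.4835 -0.384 ]]
ctr [ 0.5545 -0.2439] len 0.17599490136169305 0.2590698592914777 yaw 0.13172115197188355 0.12553578765744913
bar end [ 0.5698 -0.1348  0.225 ]
```

Call:
servo_tool(
  plan=[
    [-0.03,0.05,0.3,0,0,0,6],
    [-0.03,0.05,0.6,0,0,0,6],
    [-0.03,0.05,0.9,0,0,0,6],
    [-0.03,0.05,1,0,0,0,6],
  ],
)

```text
time: 7.22
tool_pos: [0.5865, -0.2372, 0.145]
ee_rot: [-3.134, -0.005, 1.695]
wrist_force: [-0.3, 0.1, -3.4]
width: 0.0157
finger_force: 30.0
```

Call:
servo_tool(
  plan=[
    [0,0,0.3,0,0,0,6],
    [0,0,0.55,0,0,0,6],
    [0,0,0.75,0,0,0,6],
    [0,0,0.85,0,0,0,6],
    [0,0,0.9,0,0,0,6],
    [0,0,0.9,0,0,0,6],
    [0,0,0.9,0,0,0,6],
  ],
)

```text
time: 7.8
tool_pos: [0.5899, -0.2398, 0.0622]
ee_rot: [3.139, 0.001, 1.695]
wrist_force: [0.5, 0.4, -2.3]
width: 0.016
finger_force: 30.0
```

Run:
```python
from h import *
np.set_printoptions(precision=4,suppress=True)
o=robot.get_obs(); print(o['time'],o['tool_pos'],o['ee_rot'],o['wrist_force'])
print(totool(np.array([.588,-.239,.0372])-o['tool_pos'],o))
im=robot.snapshot('scene'); cv2.imwrite('pics/s3.png',cv2.resize(im[200:400,340:600],None,fx=3,fy=3)[:,:,::-1])
```

```text
7.8 [ 0.5899 -0.2398  0.0622] [3.1393 0.0014 1.6946] [ 0.4918  0.4336 -2.3183]
[ 0.0107 -0.0187  0.2501]
```

View pics/s3.png

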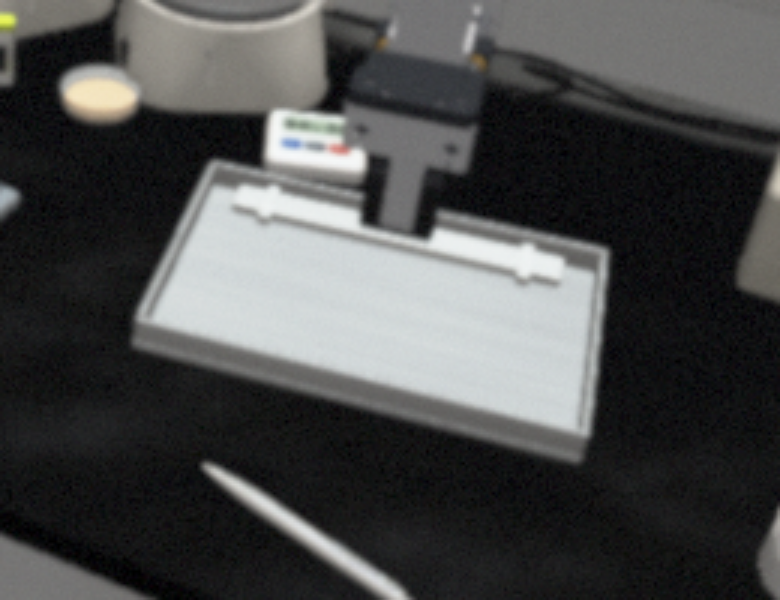

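The bar is level inside the tray's outline, hovering above the floor along the far side with both ends clear of the rim. I'll lower it the last 25 mm.

Call:
servo_tool(
  plan=[
    [0.01,-0.02,0.1,0,0,0,6],
    [0.01,-0.02,0.18,0,0,0,6],
    [0.01,-0.02,0.22,0,0,0,6],
    [0.01,-0.02,0.245,0,0,0,6],
    [0.01,-0.02,0.255,0,0,0,6],
    [0.01,-0.02,0.255,0,0,0,6],
  ],
)

```text
time: 8.35
tool_pos: [0.5864, -0.2386, 0.0365]
ee_rot: [-3.141, -0.0, 1.694]
wrist_force: [-4.5, 1.9, 5.6]
width: 0.0158
finger_force: 30.0
```

Call:
servo_tool(
  plan=[
    [0,0,0,0,0,0,40],
    [0,0,0,0,0,0,40],
    [0,0,0,0,0,0,40],
    [0,0,0,0,0,0,40],
    [0,0,0,0,0,0,40],
    [0,0,0,0,0,0,40],
    [0,0,0,0,0,0,40],
    [0,0,0,0,0,0,40],
  ],
)

```text
time: 9.02
tool_pos: [0.5868, -0.2388, 0.0349]
ee_rot: [-3.142, -0.0, 1.694]
wrist_force: [0.3, 0.8, -0.1]
width: 0.0398
finger_force: 0.0
```

Call:
servo_tool(
  plan=[
    [0,0,-0.2,0,0,0,40],
    [0,0,-0.5,0,0,0,40],
    [0,0,-0.8,0,0,0,60],
    [0,0,-1,0,0,0,60],
    [0,0,-1,0,0,0,60],
  ],
)

```text
time: 9.43
tool_pos: [0.5897, -0.2402, 0.1417]
ee_rot: [3.132, 0.006, 1.694]
wrist_force: [1.2, 0.4, 0.6]
width: 0.0566
finger_force: 0.0
```

Call:
servo_tool(
  plan=[
    [0,0,-0.4,0,0,0,60],
    [0,0,-0.8,0,0,0,60],
    [0,0,-0.95,0,0,0,60],
    [0,0,-0.95,0,0,0,60],
  ],
)

```text
time: 9.77
tool_pos: [0.5886, -0.2397, 0.2351]
ee_rot: [3.134, 0.005, 1.694]
wrist_force: [0.7, -0.3, 0.5]
width: 0.0599
finger_force: 0.0
```

Run:
```python
from h import *
np.set_printoptions(precision=4,suppress=True)
o=robot.get_obs(); print(o['time'],o['tool_pos'],o['ee_rot'],o['wrist_force'],o['width'])
im=robot.snapshot('top'); cv2.imwrite('pics/t4.png',cv2.resize(im[140:290,180:520],None,fx=2.3,fy=2.3,interpolation=cv2.INTER_CUBIC)[:,:,::-1])
for t in ("bar_grip","fat_tube_center","slim_tube_center"):
    print(t,[(round(d['conf'],2),[round(v) for v in d['extent']]) for d in robot.find_in(t,'top')])
```

```text
9.7667 [ 0.5886 -0.2397  0.2351] [3.1338 0.0052 1.6944] [ 0.6848 -0.2615  0.5151] 0.059943436123778025
bar_grip [(0.59, [395, 199, 17, 17])]
fat_tube_center [(0.73, [168, 241, 33, 18]), (0.6, [239, 218, 20, 20]), (0.57, [184, 295, 25, 23])]
slim_tube_center []
```

View pics/t4.png

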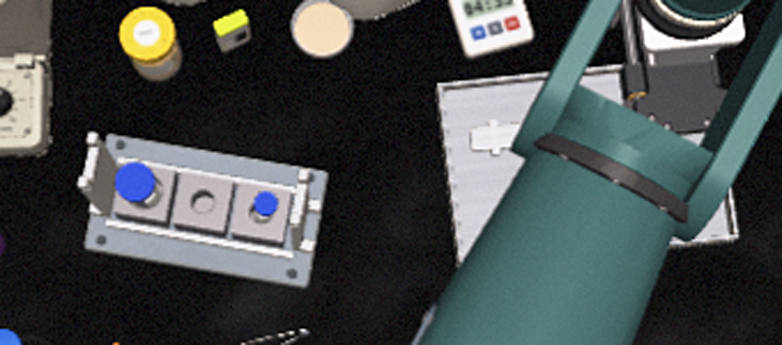

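The top view shows the rack with its bar gone, the fat cap at about (238,220) full-frame, the slim cap at (295,229), and the bar's end in the tray at (393,200).

Call:
servo_tool(
  plan=[
    [0.35,-0.02,-0.05,0,0,0,94],
    [0.7,-0.05,-0.1,0,0,0,94],
    [1,-0.07,-0.2,0,0,0,94],
  ],
)

```text
time: 10.22
tool_pos: [0.5656, -0.1387, 0.2452]
ee_rot: [-3.134, -0.005, 1.694]
wrist_force: [0.1, -0.4, 0.5]
width: 0.0767
finger_force: 0.0
```

Call:
servo_tool(
  plan=[
    [0.35,-0.02,0,0,0,0,94],
    [0.7,-0.05,0,0,0,0,94],
    [1,-0.07,0,0,0,0,94],
  ],
)

```text
time: 10.47
tool_pos: [0.5467, -0.0399, 0.2471]
ee_rot: [-3.137, -0.002, 1.695]
wrist_force: [0.6, -0.1, -0.2]
width: 0.0935
finger_force: 0.0
```

Call:
servo_tool(
  plan=[
    [0.35,-0.02,0,0,0,0,94],
    [0.7,-0.05,0,0,0,0,94],
    [1,-0.07,0,0,0,0,94],
  ],
)

```text
time: 10.72
tool_pos: [0.5272, 0.0583, 0.2469]
ee_rot: [-3.136, -0.001, 1.695]
wrist_force: [0.2, 0.9, 0.2]
width: 0.0941
finger_force: 0.0
```

Call:
servo_tool(
  plan=[
    [0.35,-0.02,0,0,0,0.05,94],
    [0.7,-0.05,0,0,0,0.1,94],
    [0.9,-0.07,0,0,0,0.14,94],
    [1,-0.07,0,0,0,0.178,94],
    [1,-0.07,0,0,0,0.178,94],
    [1,-0.07,0,0,0,0.178,94],
  ],
)

```text
time: 11.22
tool_pos: [0.5089, 0.1547, 0.2476]
ee_rot: [-3.138, 0.002, 1.417]
wrist_force: [0.2, -0.0, 0.7]
width: 0.094
finger_force: 0.0
```

Run:
```python
from h import *
np.set_printoptions(precision=4,suppress=True)
print('top est',at('top',(238.3,219.6),.134))
o=robot.get_obs(); print(o['time'],o['tool_pos'],o['ee_rot'],o['wrist_force'],o['width'])
im=robot.snapshot('wrist'); cv2.imwrite('pics/w5.png',im[:,:,::-1])
for t in ("fat_tube_center","slim_tube_center"):
    print(t,[(round(d['conf'],2),[round(v) for v in d['extent']]) for d in robot.find_in(t,'wrist')])
```

```text
top est [0.4979 0.1618 0.134 ]
11.2167 [0.5089 0.1547 0.2476] [-3.1378  0.0018  1.4175] [ 0.1974 -0.0405  0.656 ] 0.09398963439573216
fat_tube_center [(0.8, [306, 230, 46, 70]), (0.7, [101, 114, 96, 49])]
slim_tube_center [(0.91, [311, 350, 24, 63])]
```

View pics/w5.png

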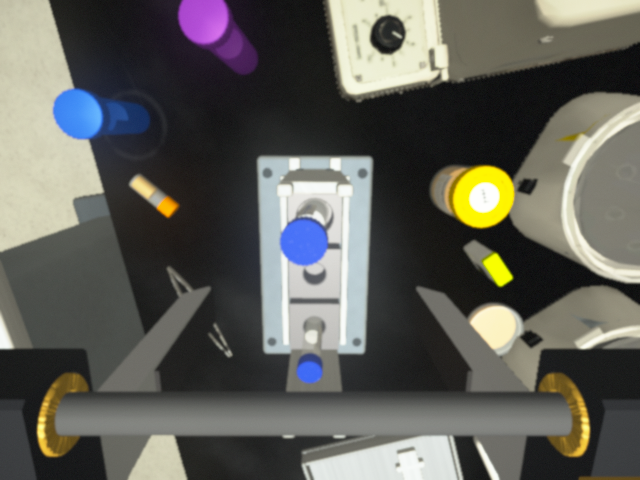

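The wrist view shows the fat cap's top disc centred at about (304,242), roughly 47 px across. The slim cap is at (310,369) and the middle insert is empty.

Run:
```python
from h import *
np.set_printoptions(precision=4,suppress=True)
o=robot.get_obs(); im=cv2.imread('pics/w5.png').astype(int)
m=((im[:,:,0]>150)&(im[:,:,0]-im[:,:,2]>70)).astype('uint8'); m[:190]=0;m[300:]=0;m[:,:260]=0;m[:,350:]=0
x,y,w,h=cv2.boundingRect(m); print(x,y,w,h)
c=cv2.fitEllipse(max(cv2.findContours(m,0,1)[0],key=len)); print(c)
p=at('wrist',c[0],.134,o); print(p); p[2]=.127
print(totool(p-o['tool_pos'],o))
```

```text
280 219 48 47
((303.4377136230469, 241.74339294433594), (45.82729721069336, 47.12594223022461), 105.86743927001953)
[0.5029 0.1609 0.134 ]
[ 0.0627 -0.0764  1.2193]
```

Call:
servo_tool(
  plan=[
    [0.06,-0.08,0,0,0,0,94],
    [0.06,-0.08,0.3,0,0,0,94],
    [0.06,-0.08,0.6,0,0,0,94],
    [0.06,-0.08,0.85,0,0,0,94],
    [0.06,-0.08,1,0,0,0,94],
    [0.06,-0.08,1,0,0,0,94],
    [0.06,-0.08,1,0,0,0,94],
  ],
)

```text
time: 11.95
tool_pos: [0.5021, 0.1616, 0.1494]
ee_rot: [-3.14, 0.0, 1.414]
wrist_force: [0.0, 0.7, 0.9]
width: 0.0942
finger_force: 0.0
```

Run:
```python
from h import *
np.set_printoptions(precision=4,suppress=True)
o=robot.get_obs(); print(o['time'],o['tool_pos'],o['ee_rot'])
print(totool(np.array([.5025,.161,.1265])-o['tool_pos'],o))
```

```text
11.95 [0.5021 0.1616 0.1494] [-3.1397  0.0005  1.4143]
[-0.0048  0.0051  0.2288]
```

Call:
servo_tool(
  plan=[
    [0,0,0.15,0,0,0,94],
    [0,0,0.23,0,0,0,94],
    [0,0,0.23,0,0,0,60],
    [0,0,0.23,0,0,0,25],
    [0,0,0.23,0,0,0,25],
    [0,0,0.23,0,0,0,25],
    [0,0,0.23,0,0,0,25],
    [0,0,0.23,0,0,0,25],
    [0,0,0.23,0,0,0,25],
    [0,0,0.23,0,0,0,25],
    [0,0,0.23,0,0,0,25],
    [0,0,0.23,0,0,0,25],
  ],
)

```text
time: 12.95
tool_pos: [0.5029, 0.1619, 0.127]
ee_rot: [3.141, -0.0, 1.415]
wrist_force: [-0.1, 0.0, 0.0]
width: 0.033
finger_force: 30.0
```

Call:
servo_tool(
  plan=[
    [0,0,0,0,0,0,25],
    [0,0,0,0,0,0,25],
    [0,0,0,0,0,0,25],
  ],
)

```text
time: 13.2
tool_pos: [0.5029, 0.1619, 0.127]
ee_rot: [3.141, -0.0, 1.415]
wrist_force: [0.2, 1.2, 0.4]
width: 0.0325
finger_force: 30.0
```

Call:
servo_tool(
  plan=[
    [0,0,-0.1,0,0,0,25],
    [0,0,-0.25,0,0,0,25],
    [0,0,-0.45,0,0,0,25],
    [0,0,-0.7,0,0,0,25],
    [0,0,-0.95,0,0,0,25],
    [0,0,-0.95,0,0,0,25],
  ],
)

```text
time: 13.7
tool_pos: [0.5052, 0.1625, 0.2289]
ee_rot: [3.131, -0.004, 1.415]
wrist_force: [-0.2, 0.3, 0.3]
width: 0.033
finger_force: 30.0
```

Call:
servo_tool(
  plan=[
    [0,0,-0.3,0,0,0,25],
    [0,0,-0.6,0,0,0,25],
    [0,0,-0.75,0,0,0,25],
    [0,0,-0.75,0,0,0,25],
    [0,0,-0.75,0,0,0,25],
  ],
)

```text
time: 14.12
tool_pos: [0.5029, 0.1619, 0.2972]
ee_rot: [3.141, -0.0, 1.415]
wrist_force: [-0.2, -0.0, -1.3]
width: 0.0327
finger_force: 30.0
```

Call:
servo_tool(
  plan=[
    [-0.25,0.05,0,0,0,0,25],
    [-0.55,0.1,0,0,0,0,25],
    [-0.8,0.14,0,0,0,0,25],
    [-1,0.17,0,0,0,0,25],
  ],
)

```text
time: 14.45
tool_pos: [0.503, 0.0589, 0.2939]
ee_rot: [-3.137, 0.001, 1.414]
wrist_force: [0.2, 0.3, -1.2]
width: 0.0326
finger_force: 30.0
```

Call:
servo_tool(
  plan=[
    [-0.3,0.05,0,0,0,0,25],
    [-0.6,0.1,0,0,0,0,25],
    [-0.85,0.14,0,0,0,0,25],
    [-1,0.17,0,0,0,0,25],
  ],
)

```text
time: 14.78
tool_pos: [0.5041, -0.0433, 0.2938]
ee_rot: [-3.136, 0.001, 1.412]
wrist_force: [0.6, 0.1, -0.5]
width: 0.0329
finger_force: 30.0
```

Call:
servo_tool(
  plan=[
    [-0.3,0.05,0,0,0,0,25],
    [-0.6,0.1,0,0,0,0,25],
    [-0.85,0.14,0,0,0,0,25],
    [-1,0.17,0,0,0,0,25],
  ],
)

```text
time: 15.12
tool_pos: [0.5053, -0.1446, 0.2936]
ee_rot: [-3.136, -0.0, 1.412]
wrist_force: [-0.1, -0.1, -0.3]
width: 0.0326
finger_force: 30.0
```

Call:
servo_tool(
  plan=[
    [-0.3,0.05,0,0,0,-0.05,25],
    [-0.6,0.1,0,0,0,-0.1,25],
    [-0.85,0.14,0,0,0,-0.15,25],
    [-1,0.17,0,0,0,-0.18,25],
    [-1,0.17,0,0,0,-0.18,25],
    [-1,0.17,0,0,0,-0.18,25],
  ],
)

```text
time: 15.62
tool_pos: [0.5071, -0.2437, 0.2942]
ee_rot: [-3.138, -0.004, 1.695]
wrist_force: [0.2, -0.0, -0.5]
width: 0.0327
finger_force: 30.0
```

Run:
```python
from h import *
np.set_printoptions(precision=4,suppress=True)
o=robot.get_obs(); print(o['time'],o['tool_pos'],o['ee_rot'],o['wrist_force'],o['width'])
print(totool(np.array([.5084,-.249,.150])-o['tool_pos'],o))
im=robot.snapshot('wrist'); s=robot.snapshot('scene')
a=cv2.resize(im,(400,300)); b=cv2.resize(s[140:380,320:640],(400,300))
cv2.imwrite('pics/w6.png',np.hstack([a,b])[:,:,::-1])
```

```text
15.6167 [ 0.5071 -0.2437  0.2942] [-3.138  -0.0038  1.6949] [ 0.171  -0.03   -0.5245] 0.03273137578499248
[-0.0597  0.0118  1.4413]
```

View pics/w6.png

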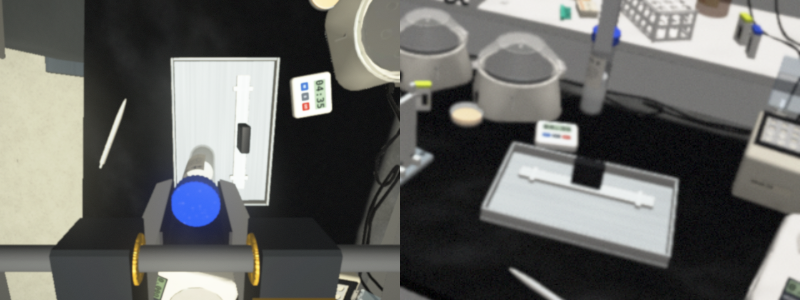

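The wrist view (left) shows the tube held over the free half of the tray. The scene view (right) shows the bar lying flat, grip up.

Call:
servo_tool(
  plan=[
    [-0.06,0.01,0.3,0,0,0,25],
    [-0.06,0.01,0.6,0,0,0,25],
    [-0.06,0.01,0.9,0,0,0,25],
    [-0.06,0.01,1,0,0,0,25],
  ],
)

```text
time: 16.05
tool_pos: [0.5076, -0.2468, 0.1916]
ee_rot: [-3.135, -0.006, 1.699]
wrist_force: [-0.4, 0.8, -1.2]
width: 0.0327
finger_force: 30.0
```

Call:
servo_tool(
  plan=[
    [0,0,0.25,0,0,0,25],
    [0,0,0.45,0,0,0,25],
    [0,0,0.6,0,0,0,25],
    [0,0,0.68,0,0,0,25],
    [0,0,0.68,0,0,0,25],
    [0,0,0.68,0,0,0,25],
  ],
)

```text
time: 16.55
tool_pos: [0.51, -0.2493, 0.1298]
ee_rot: [3.141, 0.0, 1.698]
wrist_force: [0.3, 0.0, 0.2]
width: 0.0327
finger_force: 30.0
```

Run:
```python
from h import *
np.set_printoptions(precision=4,suppress=True)
o=robot.get_obs(); print(o['time'],o['tool_pos'],o['ee_rot'],o['wrist_force'],o['width'])
s=robot.snapshot('scene')
cv2.imwrite('pics/s7.png',cv2.resize(s[200:380,350:590],None,fx=3,fy=3)[:,:,::-1])
```

```text
16.55 [ 0.51   -0.2493  0.1298] [3.1408 0.0004 1.6982] [0.3101 0.012  0.1703] 0.03271318839287975
```

View pics/s7.png

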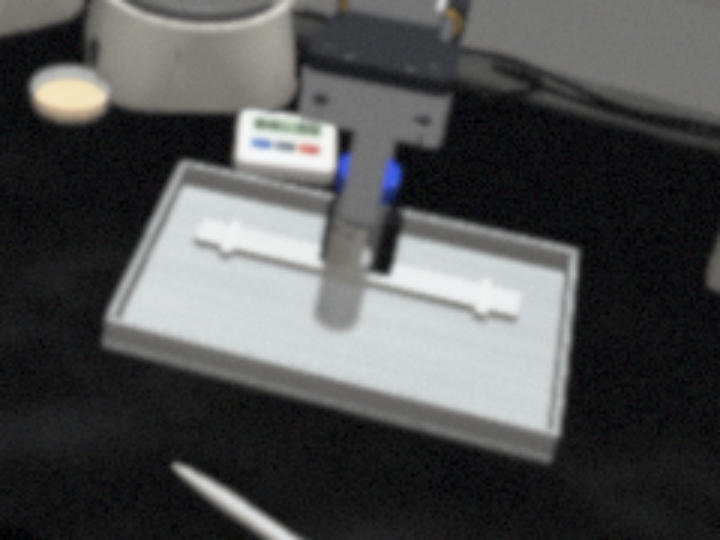

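The tube is over the tray's near half with its foot at crop (337,318), clear of the bar. I'll check its lean against the projected vertical.

Run:
```python
from h import *
o=robot.get_obs(); p=robot.camera_params('scene'); x,y,z=o['tool_pos']
for dz in (.009,-.05,-.105):
    uv=cv2.projectPoints(np.array([[x,y,z+dz]]),p['rvec'],p['tvec'],p['camera_matrix'],p['distortion'])[0].ravel()
    print(dz,(uv-[350,200])*3)
```

```text
0.009 [371.71587304 166.19401435]
-0.05 [355.12017297 251.34539293]
-0.105 [340.48325837 325.02877693]
```

Upright within about 2°. Lowering and releasing.

Call:
servo_tool(
  plan=[
    [0,0,0.08,0,0,0,25],
    [0,0,0.13,0,0,0,25],
    [0,0,0.16,0,0,0,25],
    [0,0,0.175,0,0,0,25],
    [0,0,0.185,0,0,0,25],
    [0,0,0.185,0,0,0,25],
  ],
)

```text
time: 17.1
tool_pos: [0.5095, -0.2499, 0.111]
ee_rot: [3.142, 0.0, 1.697]
wrist_force: [-1.2, -0.6, 2.7]
width: 0.0328
finger_force: 30.0
```

Light contact with the floor. Releasing.

Call:
servo_tool(
  plan=[
    [0,0,0,0,0,0,40],
    [0,0,0,0,0,0,60],
    [0,0,0,0,0,0,64],
    [0,0,0,0,0,0,64],
    [0,0,0,0,0,0,64],
    [0,0,0,0,0,0,64],
    [0,0,0,0,0,0,64],
    [0,0,0,0,0,0,64],
  ],
)

```text
time: 17.77
tool_pos: [0.5096, -0.2496, 0.1104]
ee_rot: [3.142, -0.0, 1.698]
wrist_force: [0.2, -0.4, -0.4]
width: 0.0634
finger_force: 0.0
```

Call:
servo_tool(
  plan=[
    [0,0,-0.15,0,0,0,64],
    [0,0,-0.35,0,0,0,64],
    [0,0,-0.6,0,0,0,64],
    [0,0,-0.9,0,0,0,64],
    [0,0,-1,0,0,0,64],
    [0,0,-1,0,0,0,64],
  ],
)

```text
time: 18.27
tool_pos: [0.5111, -0.2506, 0.2144]
ee_rot: [3.136, 0.005, 1.698]
wrist_force: [-0.7, 0.1, 0.0]
width: 0.0642
finger_force: 0.0
```

Run:
```python
from h import *
o=robot.get_obs(); print(o['time'],o['tool_pos'],o['wrist_force'],o['width'],o['finger_force'])
s=robot.snapshot('scene')
cv2.imwrite('pics/s8.png',cv2.resize(s[160:380,220:580],None,fx=2.2,fy=2.2)[:,:,::-1])
```

```text
18.2667 [ 0.51113903 -0.25061261  0.21440865] [-0.65537284  0.14768504  0.02368851] 0.06415172578092097 0.0
```

View pics/s8.png

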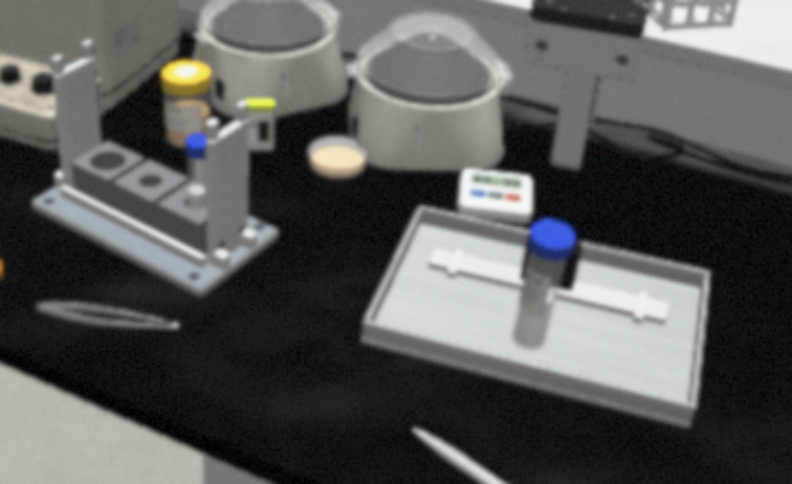

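The fat tube stands upright in the tray (cap at crop (552,238), foot at (532,335)) in front of the flat bar. The slim tube is still in the rack at (197,165), and the gripper is clear.

```bash
python3 -c "
from bench import robot
print(robot.close_job())"
```

```text
the job is handed in; nothing more can be done
None
```

I handed the job in at about 18 s: the bar lies flat on the tray floor, grip up, the fat tube stands beside it, and the slim tube is still in the rack; the hand-in returned no verdict, so this is from the last camera picture.

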